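Pour two loose stones from the gem shovel through the funnel

TASK

Pour the two loose stones out of the gem shovel that holds them through the funnel, so that both end up in the clear tube below it, and put the shovel back down flat on the desk. Move the stones with the shovel, not with the gripper's fingers, and do not knock the jar over. An office chair stands at the robot's right with its back rising well above the desk, so lift clear of it before swinging over the desk.

Things in the scene. Friction and masses are not known exactly. Their poses are not given: they have to be found in the camera images.
- shovel: Gem shovel with the stones (a twin lies empty): aluminium pan, black handle, 90 g. Origin: pan's underside centre; +x to the open lip, z up. Pan x -40..40 mm, 56 wide at rear, 40 at lip, floor 2 thick, walls 16 high, none at the lip. Handle: level bar x -116..-40, 14 wide (y), z 14..32; grasp at (-75, 0, 25) across y. The stones slide out at 30 deg lip-down tilt; 50 is sure.
- funnel_jar: The one vessel with a funnel: clear tube, 41 mm outer, 35 inner diameter, on a black 62 mm foot, steel funnel fixed on top; loose, 0.5 kg. Origin: centre of the foot's underside, z up on the tube's axis. Inner floor at z 12 mm, funnel from z 75 to its mouth at z 118 (112 outer, 106 inner diameter), bore at least 30. A plain open tube and capped jars are bystanders.
- stone_1: One of the two loose dark red stones, polished and slippery, chunky: 15 mm across and 13 mm tall, 12 g. Origin: its centre. Starts on the floor of the shovel's pan.
- stone_2: The other loose stone, the same as stone_1. Origin: its centre.

How it is judged:
By the outcome, as a careful person would: the job done as asked, in the order asked, and still so for the second after the job is handed in, with the robot touching nothing.
It also fails if it takes over 64 s, if anything falls off the work surface, if the arm or the gripper's body presses on something with over 40 N, if the wrist force passes 120 N, or if a joint passes its speed limit or range.

ROBOT

A 6-joint arm with a two-finger parallel gripper is mounted at the origin on a cart in front of the work surface, level with it; the furniture and walls round the work are solid. World frame = base frame: x ahead of the robot, y to its left, z up, the work surface at z = 0. Lengths are in mm, angles in rad, forces in N, time in s.
With the tool pointing down it reaches from about 300 to 825 mm from the base axis. Payload 5.4 kg.
Tool frame: the origin (TCP) lies midway between the tips of the shut fingers; the grasp point (between the pads) lies 19 mm behind it; z points along the fingers, y is the direction in which the jaws open and shut (so a half turn about z gives the same grasp; the last joint's range is limited). The gripper opens to 92 mm and grips with 3 to 60 N. Pads are 20 mm wide; open, the fingers measure 128 mm over their backs; the gripper's body (75 mm by 189 mm) begins 69 mm behind the grasp point.
Start: joints at [1.031, 0.158, 1.597, -0, 1.386, -0.21], TCP at [186.225, 543.991, 214.601] pointing down, gripper open.
Joint ranges: [-2.91, 2.91], [-0.94, 2.29], [0.18, 2.7], [-1.29, 4.43], [0.17, 2.64], [-3, 3]. Speed limits (rad/s): [2.57, 2.57, 3.14, 3.14, 3.14, 3.14].

INTERFACE

Orientations are given as a unit quaternion [x, y, z, w].
In Python, from rig import arm gives the robot as it stands.
- The arm moves only by the tool play_rows, never from a script. Its argument "moves" is a list of rows, each an object with "linear": the shift along the world's x, y, z in m, a list of three; "roll": the turn about the world's z in rad. In form: [{"linear": [x, y, z], "roll": roll}, ...]. A call has 1 to 20 rows; each row shifts and turns the commanded pose from where the row before left it; what a row does not reach is not made up. A row lasts 1/12 s, in which the tool goes at most 41.7 mm and 7.16 degrees, less where a joint would pass 70% of its speed; a pose out of reach is approached as far as the arm can. A call is refused whole if a number of a shift passes 0.0417 or a number of a turn 0.125, either way. A call with a gripper value outside its range is refused whole. "hand" is the finger opening in m, from 0 to 0.0919, set as the call begins (left out, the last holds). The fingers move at their own pace and stop on an object; "force" is the grip in N (left out, the last holds). Time passes only in rows, so rows that do not move let the fingers close. It gives the time, the measured TCP pose, the force and the opening at its end, in the units of the state.
- arm.state(): the state, without advancing time (a new reading comes with each control period).
- arm.read_camera(name): name is "scene" or "top"; returns the picture (400x640x3 uint8, red, green, blue); there is no depth.
- arm.get_calibration(name): a dict with "intrinsics" (3x3 intrinsics, pixels), "k1" (the pictures are not rectified: a ray, as slopes to the right and down, at radius r is drawn at 1 + k1 r^2 times it, then the intrinsics apply), "world_to_cam" (4x4, takes a point from world to camera coordinates). Camera axes: x right, y down, z forward; pixel columns grow to the right and rows downward; lengths in mm; the calibration is good to about 2 mm. A picture is of the moment at which its call begins. get_calibration takes no time and is no camera call.
- arm.close_job(): hands the job in, once; it reports no verdict.
The state is a dict: "clock": time; "joint_pos": joint angles; "joint_velocities": joint speeds; "joint_torque": joint torques, N m; "position": TCP position; "eef_rot": TCP orientation; "wrist_force": force on the tool from outside, world axes, zero at the start; "torque": the same for the moment, N m; "width": opening from 0.0 (shut) to 1.0 (fully open).
Only numpy, scipy, OpenCV 4.12 (cv2) and the standard library are available. Lean on these libraries where they do the work, as an engineer would, in place of code of your own. Each camera call takes 0.05 s, during which the arm holds its last target.

## Working session

There is one attempt and no reset: what is moved stays moved. The work goes in short steps, Python scripts to look and compute and a tool call to move; the robot and the scene stay as the last step left them, time stands still between calls to the robot, and variables do not carry over. Pictures are saved under pics/ and viewed, and the job is handed in when it is done.

Besides the shell and the picture viewer there is one more tool, called after "Call:" in YAML: its name, and indented under it one key for each argument. play_rows: Moves the arm, as the interface text tells. Its arguments: {"type":"object","properties":{"moves":{"type":"array"},"hand":{"type":"number"},"force":{"type":"number"}},"required":["moves"]}

```bash
mkdir -p pics; ls
python3 - <<'E'
from rig import arm
import cv2
print(arm.state())
for n in ("scene","top"):
    c=arm.get_calibration(n); print(n,c)
    cv2.imwrite(f"pics/{n}0.png",arm.read_camera(n)[:,:,::-1])
E
```

```text
pics
{'clock': 0.0, 'joint_pos': array([ 1.03090521e+00,  1.59058148e-01,  1.59823522e+00,  2.60698923e-05,
        1.38618298e+00, -2.10100615e-01]), 'joint_velocities': array([-0.00127156,  0.00137269, -0.00102011, -0.00084531,  0.00153802,
        0.00082342]), 'joint_torque': array([-5.63490412e-04, -3.85549986e+01, -3.22115314e+01,  7.02330563e-02,
        3.73864942e-02, -1.25641113e-04]), 'position': array([185.89461455, 543.46096207, 213.6123124 ]), 'eef_rot': array([ 1.64151303e-01,  9.86434723e-01, -8.71703339e-04, -3.56889371e-04]), 'wrist_force': array([-0.05509275, -0.12843958,  0.61100912]), 'torque': array([-0.0074407 , -0.00116969,  0.07162094]), 'width': 1.0016379627596987}
scene {'intrinsics': array([[472.01613904,   0.        , 331.83391006],
       [  0.        , 472.01613904, 202.67007661],
       [  0.        ,   0.        ,   1.        ]]), 'k1': 0.027165880877763757, 'world_to_cam': array([[ 8.83541086e-01, -4.67958374e-01, -1.92382379e-02,
        -3.83690563e+02],
       [-2.34676469e-01, -4.06791671e-01, -8.82863235e-01,
         2.44037005e+02],
       [ 4.05317289e-01,  7.84560703e-01, -4.69235974e-01,
         6.15041576e+02],
       [ 0.00000000e+00,  0.00000000e+00,  0.00000000e+00,
         1.00000000e+00]])}
top {'intrinsics': array([[373.59165232,   0.        , 324.62413452],
       [  0.        , 373.59165232, 198.0800072 ],
       [  0.        ,   0.        ,   1.        ]]), 'k1': -0.05524530784992442, 'world_to_cam': array([[-6.39211497e-03, -9.99713492e-01, -2.30667486e-02,
         1.89769010e+02],
       [-9.95122068e-01,  8.63024656e-03, -9.82730291e-02,
         5.21094344e+02],
       [ 9.84439448e-02,  2.23260581e-02, -9.94892123e-01,
         8.19691541e+02],
       [ 0.00000000e+00,  0.00000000e+00,  0.00000000e+00,
         1.00000000e+00]])}
```

View pics/scene0.png

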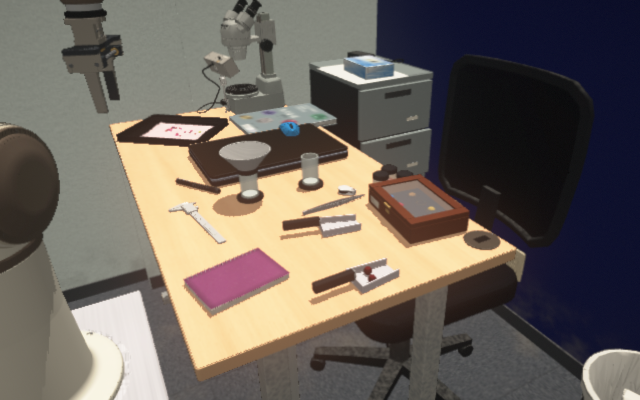

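View pics/top0.png

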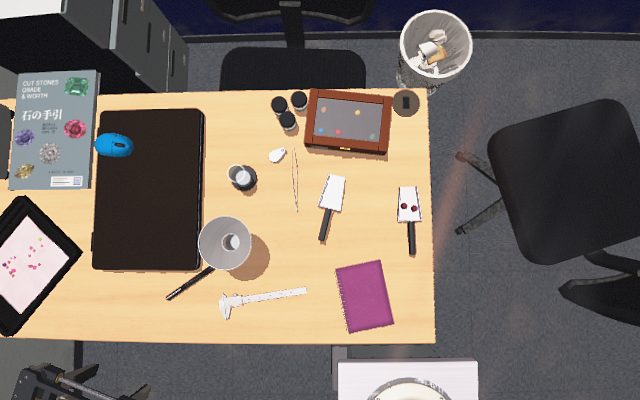

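```bash
cat > h.py <<'E'
import numpy as np, cv2
from rig import arm
def ray(n,u,v):
    c=arm.get_calibration(n);K=c["intrinsics"];k=c["k1"];T=c["world_to_cam"]
    d=np.array([(u-K[0,2])/K[0,0],(v-K[1,2])/K[1,1]]);s=d.copy()
    for _ in range(30): s=d/(1+k*(s@s))
    R=T[:3,:3];return -R.T@T[:3,3],R.T@np.array([s[0],s[1],1])
def at(n,u,v,z):
    o,d=ray(n,u,v);return (o+d*(z-o[2])/d[2]).round(1)
def pix(n,p):
    c=arm.get_calibration(n);K=c["intrinsics"];k=c["k1"];T=c["world_to_cam"]
    q=T[:3,:3]@np.array(p,float)+T[:3,3];s=q[:2]/q[2];s=s*(1+k*(s@s));return (K[:2,:2]@s+K[:2,2]).round(1)
def crop(img,x0,y0,w,h,f,name):
    cv2.imwrite(name,cv2.resize(img[y0:y0+h,x0:x0+w],None,fx=f,fy=f,interpolation=cv2.INTER_CUBIC))
E
python3 - <<'E'
from h import *
t=cv2.imread("pics/top0.png");s=cv2.imread("pics/scene0.png")
crop(t,370,170,80,100,6,"pics/c1.png");crop(t,185,200,90,90,6,"pics/c2.png");crop(s,300,250,110,60,7,"pics/c3.png")
crop(s,200,130,100,80,7,"pics/c4.png")
E
```

```text
(no output)
```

View pics/c1.png

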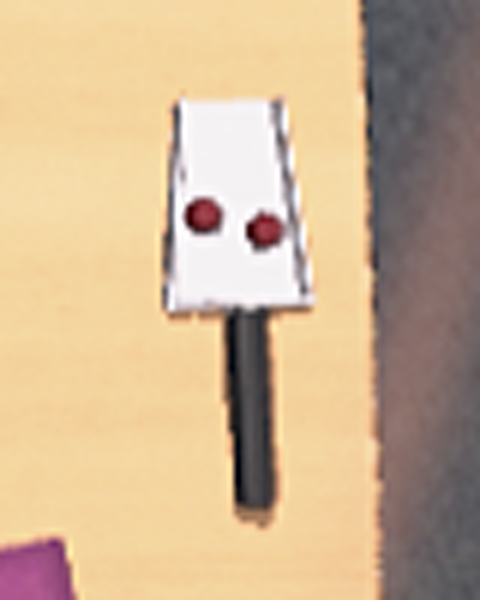

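View pics/c2.png

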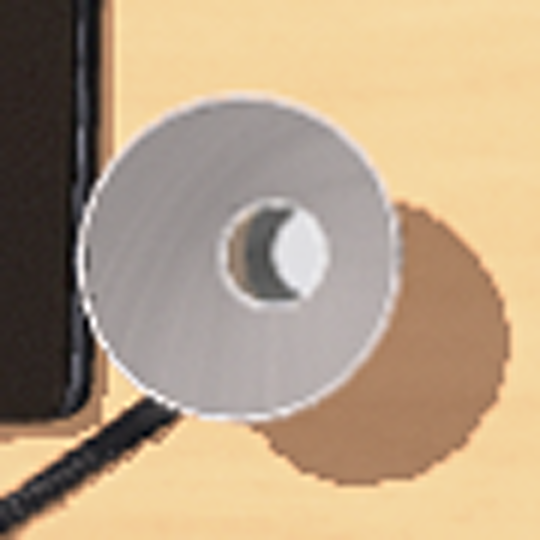

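View pics/c3.png

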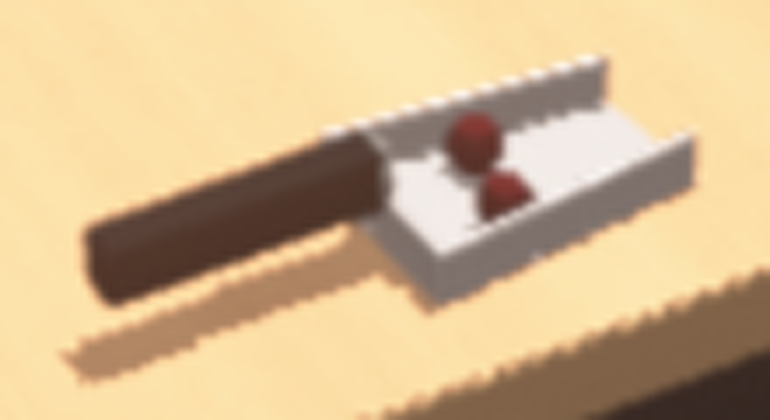

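View pics/c4.png

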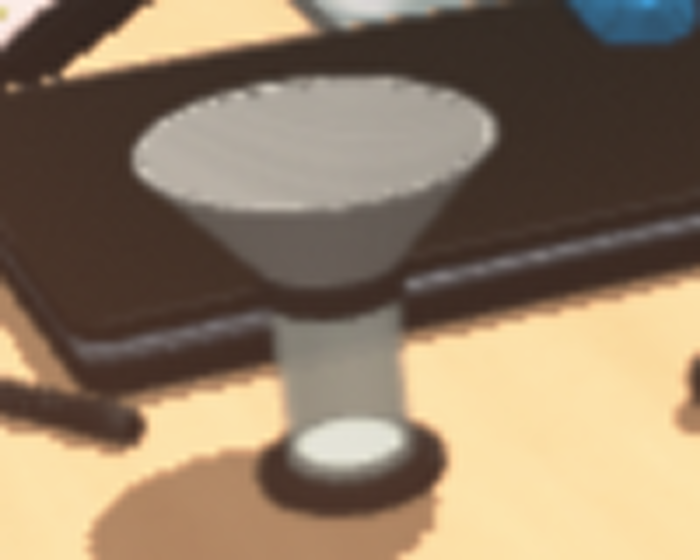

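Run:
```python
from h import *
for nm,u,v,z in [("hend",412.5,254.7,32),("hjunc",411.2,221.9,32),("lipL",400,186.8,16),("lipR",416.4,186.8,16),("rearL",397.8,221.9,16),("rearR",422,220.2,16),("mouth",225,242.9,118),("twinlip",335,176,16),("twin end",322.5,239,32),("stone1",403.9,205.8,8.5),("stone2",414.2,208.3,8.5)]:
    print(nm,at("top",u,v,z))
for nm,u,v,z in [("mouth scene",200+315/7,130+143/7,118),("foot",200+350/7,130+468/7,8),("hend bottom ctr",300+100/7,250+265/7,23),("lip near top",300+694/7,250+135/7,16),("lip far top",300+605/7,250+60/7,16)]:
    print(nm,at("scene",u,v,z))
o,_=ray("scene",320,200);print(o); print(ray("top",320,200)[0])
for y in (-130,-100): print(at("top",434,200,0))
```

```text
hend [394.   -8.7  32. ]
hjunc [466.8  -7.8  32. ]
lipL [548.3  12.4  16. ]
lipR [547.9 -25.4  16. ]
rearL [467.6  19.5  16. ]
rearR [471.  -35.9  16. ]
mouth [424.2 386.1 118. ]
twinlip [574.8 161.8  16. ]
twin end [430.2 191.1  32. ]
stone1 [504.9   3.2   8.5]
stone2 [498.9 -20.5   8.5]
mouth scene [423.6 379.  118. ]
foot [421.  372.2   8. ]
hend bottom ctr [396.1 -13.   23. ]
lip near top [548.4 -30.5  16. ]
lip far top [547.3   6.6  16. ]
[ 146.98913457 -562.81644176  496.66940168]
[439.07183833 166.9169865  871.09153094]
[518.5 -69.3   0. ]
[518.5 -69.3   0. ]
```

Run:
```python
from h import *
a=np.linspace(0,2*np.pi,73)
for n,c in (("top",(424,386)),("scene",(424,386)),("scene",(424,380)),("top",(424,380))):
    P=np.array([pix(n,(c[0]+56*np.cos(t),c[1]+56*np.sin(t),118)) for t in a])
    print(n,c,P.min(0),P.max(0))
print("obs top",185+78/6,200+95/6,185+402/6,200+420/6)
print("obs scene",200+132/7,130+74/7,200+498/7,130+212/7)
from scipy.spatial.transform import Rotation as R
print(arm.state()['position'],arm.state()['clock'])
```

```text
top (424, 386) [197.9 215.3] [252.5 270.9]
scene (424, 386) [218.  140.3] [269.9 159.3]
scene (424, 380) [218.7 141.1] [270.9 160.3]
top (424, 380) [200.8 215.3] [255.4 271. ]
obs top 198.0 215.83333333333334 252.0 270.0
obs scene 218.85714285714286 140.57142857142858 271.1428571428571 160.28571428571428
[185.95325801 543.5072605  213.71987918] 0.1
```

Call:
play_rows:
  moves:
    - {"linear":[0,0,0.03],"roll":0}
    - {"linear":[0,0,0.03],"roll":0}
    - {"linear":[0.01406,-0.0346,0],"roll":0.0212}
    - {"linear":[0.01406,-0.0346,0],"roll":0.0212}
    - {"linear":[0.01406,-0.0346,0],"roll":0.0212}
    - {"linear":[0.01406,-0.0346,0],"roll":0.0212}
    - {"linear":[0.01406,-0.0346,0],"roll":0.0212}
    - {"linear":[0.01406,-0.0346,0],"roll":0.0212}
    - {"linear":[0.01406,-0.0346,0],"roll":0.0212}
    - {"linear":[0.01406,-0.0346,0],"roll":0.0212}
    - {"linear":[0.01406,-0.0346,0],"roll":0.0212}
    - {"linear":[0.01406,-0.0346,0],"roll":0.0212}
    - {"linear":[0.01406,-0.0346,0],"roll":0.0212}
    - {"linear":[0.01406,-0.0346,0],"roll":0.0212}
    - {"linear":[0.01406,-0.0346,0],"roll":0.0212}
    - {"linear":[0.01406,-0.0346,0],"roll":0.0212}
    - {"linear":[0.01406,-0.0346,0],"roll":0.0212}
    - {"linear":[0.01406,-0.0346,0],"roll":0.0212}
    - {"linear":[0,0,0],"roll":0}
    - {"linear":[0,0,0],"roll":0}
  hand: 0.0919
  force: 40

```text
clock: 1.77
position: [411.1, -10.8, 274.0]
eef_rot: [-0.003, 1.0, 0.0, -0.001]
wrist_force: [-0.7, -0.7, 0.3]
width: 1.0
```

Call:
play_rows:
  moves:
    - {"linear":[0,0,-0.03],"roll":0}
    - {"linear":[0,0,-0.03],"roll":0}
    - {"linear":[0,0,-0.03],"roll":0}
    - {"linear":[0,0,-0.03],"roll":0}
    - {"linear":[0,0,-0.03],"roll":0}
    - {"linear":[0,0,-0.03],"roll":0}
    - {"linear":[0,0,-0.03],"roll":0}
    - {"linear":[0,0,-0.025],"roll":0}
    - {"linear":[0,0,-0.02],"roll":0}
    - {"linear":[0,0,-0.008],"roll":0}
    - {"linear":[0,0,-0.003],"roll":0}
    - {"linear":[0,0,0],"roll":0}
    - {"linear":[0,0,0],"roll":0}
    - {"linear":[0,0,0],"roll":0}

```text
clock: 2.93
position: [412.5, -9.8, 10.0]
eef_rot: [-0.005, 1.0, -0.0, 0.001]
wrist_force: [0.6, 0.2, 0.2]
width: 0.998
```

Run:
```python
from h import *
s=arm.read_camera("scene")[:,:,::-1];t=arm.read_camera("top")[:,:,::-1]
crop(s,230,150,200,150,4,"pics/s1.png");print(arm.state()['position'],pix("scene",(411,-10,6)))
```

```text
[412.25996986  -9.89149658   9.75729963] [322.  292.4]
```

View pics/s1.png

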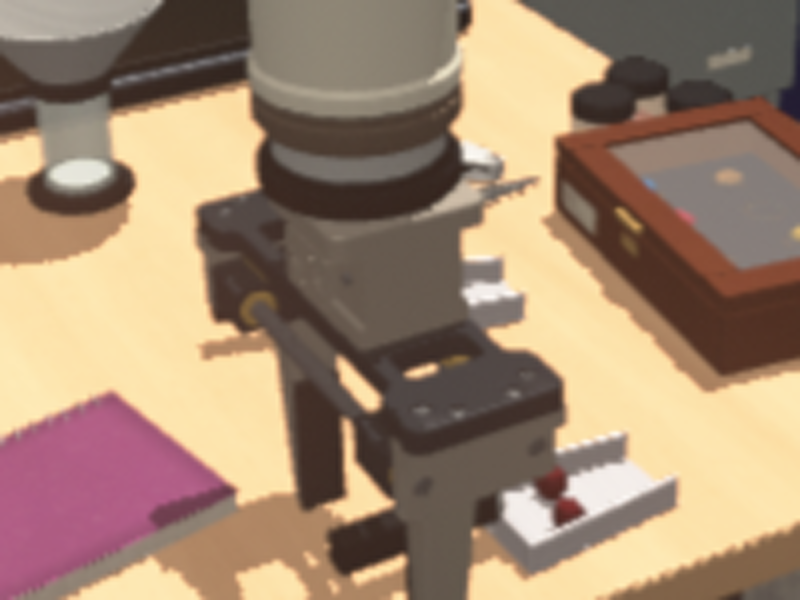

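Call:
play_rows:
  moves:
    - {"linear":[0,0,-0.003],"roll":0}
    - {"linear":[0,0,0],"roll":0}
    - {"linear":[0,0,0],"roll":0}
    - {"linear":[0,0,0],"roll":0}
    - {"linear":[0,0,0],"roll":0}
    - {"linear":[0,0,0],"roll":0}
    - {"linear":[0,0,0],"roll":0}
    - {"linear":[0,0,0],"roll":0}
    - {"linear":[0,0,0],"roll":0}
    - {"linear":[0,0,0],"roll":0}
  hand: 0
  force: 40

```text
clock: 3.87
position: [411.2, -9.6, 5.6]
eef_rot: [-0.005, 1.0, -0.0, -0.0]
wrist_force: [0.2, 0.3, 0.8]
width: 0.297
```

Call:
play_rows:
  moves:
    - {"linear":[0,0,0],"roll":0}
    - {"linear":[0,0,0],"roll":0}
    - {"linear":[0,0,0],"roll":0}
    - {"linear":[0,0,0],"roll":0}
    - {"linear":[0,0,0],"roll":0}
    - {"linear":[0,0,0],"roll":0}

```text
clock: 4.37
position: [411.2, -9.6, 5.6]
eef_rot: [-0.005, 1.0, -0.0, 0.0]
wrist_force: [-0.3, 0.6, 0.6]
width: 0.149
```

Call:
play_rows:
  moves:
    - {"linear":[0,0,0.002],"roll":0}
    - {"linear":[0,0,0.004],"roll":0}
    - {"linear":[0,0,0.007],"roll":0}
    - {"linear":[0,0,0.01],"roll":0}
    - {"linear":[0,0,0.013],"roll":0}
    - {"linear":[0,0,0.016],"roll":0}
    - {"linear":[0,0,0.019],"roll":0}
    - {"linear":[0,0,0.02],"roll":0}
    - {"linear":[0,0,0.02],"roll":0}
    - {"linear":[0,0,0.02],"roll":0}
    - {"linear":[0,0,0.02],"roll":0}
    - {"linear":[0,0,0.02],"roll":0}
    - {"linear":[0,0,0.019],"roll":0}
    - {"linear":[0,0,0.016],"roll":0}
    - {"linear":[0,0,0.013],"roll":0}
    - {"linear":[0,0,0.01],"roll":0}
    - {"linear":[0,0,0.007],"roll":0}
    - {"linear":[0,0,0.004],"roll":0}
    - {"linear":[0,0,0.002],"roll":0}

```text
clock: 5.95
position: [411.1, -9.6, 247.9]
eef_rot: [-0.005, 1.0, -0.0, 0.0]
wrist_force: [0.3, -0.8, -2.0]
width: 0.152
```

Run:
```python
from h import *
s=arm.read_camera("scene")[:,:,::-1]
cv2.imwrite("pics/s2.png",s);print(arm.state()['position'],arm.state()['torque'])
```

```text
[411.14026236  -9.60622533 247.77829604] [ 0.0562174   0.07076276 -0.02053124]
```

View pics/s2.png

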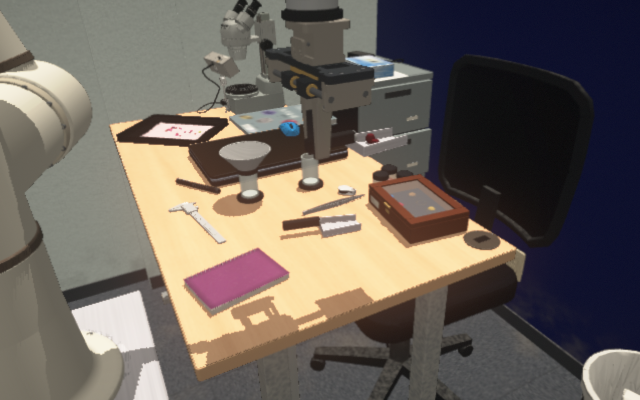

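Call:
play_rows:
  moves:
    - {"linear":[-0.0003,0.002,0],"roll":0}
    - {"linear":[-0.0007,0.005,0],"roll":0}
    - {"linear":[-0.0012,0.008,0],"roll":0}
    - {"linear":[-0.0016,0.011,0],"roll":0}
    - {"linear":[-0.002,0.014,0],"roll":0}
    - {"linear":[-0.0025,0.017,0],"roll":0}
    - {"linear":[-0.0029,0.02,0],"roll":0}
    - {"linear":[-0.0033,0.023,0],"roll":0}
    - {"linear":[-0.0035,0.0242,0],"roll":0}
    - {"linear":[-0.0035,0.0242,0],"roll":0}
    - {"linear":[-0.0035,0.0242,0],"roll":0}
    - {"linear":[-0.0035,0.0242,0],"roll":0}
    - {"linear":[-0.0035,0.0242,0],"roll":0}
    - {"linear":[-0.0035,0.0242,0],"roll":0}
    - {"linear":[-0.0035,0.0242,0],"roll":0}

```text
clock: 7.25
position: [371.0, 261.6, 247.1]
eef_rot: [-0.005, 1.0, 0.0, -0.0]
wrist_force: [0.1, -0.7, -0.5]
width: 0.15
```

Call:
play_rows:
  moves:
    - {"linear":[-0.0035,0.0242,0],"roll":0}
    - {"linear":[-0.0033,0.023,0],"roll":0}
    - {"linear":[-0.0029,0.02,0],"roll":0}
    - {"linear":[-0.0025,0.017,0],"roll":0}
    - {"linear":[-0.002,0.014,0],"roll":0}
    - {"linear":[-0.0016,0.011,0],"roll":0}
    - {"linear":[-0.0012,0.008,0],"roll":0}
    - {"linear":[-0.0007,0.005,0],"roll":0}
    - {"linear":[-0.0003,0.002,0],"roll":0}
    - {"linear":[0,0,0],"roll":0}
    - {"linear":[0,0,0],"roll":0}

```text
clock: 8.17
position: [354.3, 383.6, 247.6]
eef_rot: [-0.004, 1.0, -0.0, -0.0]
wrist_force: [-0.4, 0.7, -1.7]
width: 0.154
```

Run:
```python
from h import *
s=arm.read_camera("scene")[:,:,::-1];t=arm.read_camera("top")[:,:,::-1]
crop(s,180,40,160,170,3.5,"pics/s3.png");crop(t,150,150,150,130,4,"pics/t3.png");st=arm.state();print(st['position'],st['torque'],st['joint_pos'])
```

```text
[354.4028367  383.52235839 247.67051242] [ 0.06921043  0.10521565 -0.0055012 ] [ 5.93254991e-01 -1.11692211e-03  1.70061853e+00 -1.41911920e-04
  1.44203856e+00 -9.86160707e-01]
```

View pics/s3.png

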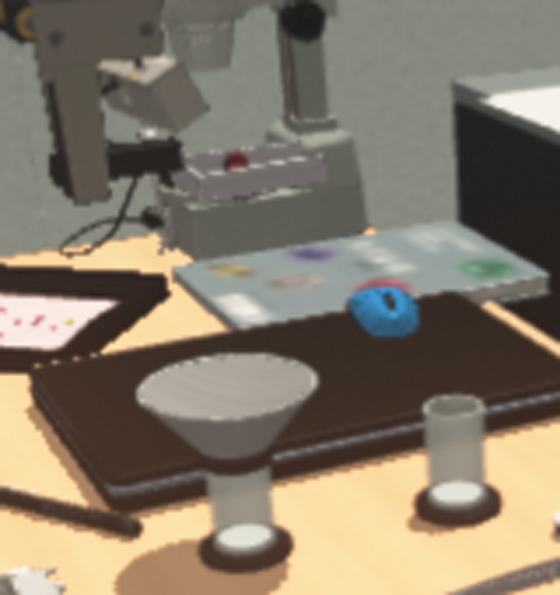

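View pics/t3.png

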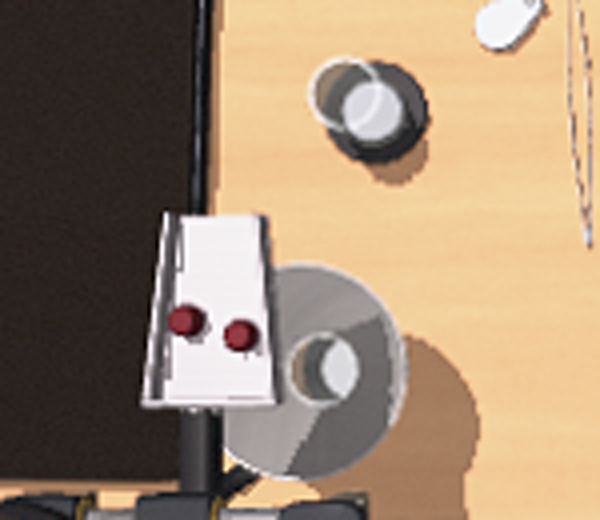

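Run:
```python
from h import *
print(at("top",204.1,203.5,258), at("top",150+185/4,150+321/4,250),at("top",150+240/4,150+335/4,250))
```

```text
[492.4 382.  258. ] [448.  397.2 250. ] [442.1 373.5 250. ]
```

Call:
play_rows:
  moves:
    - {"linear":[0,0,0],"roll":0}
  force: 5

```text
clock: 8.35
position: [354.5, 383.6, 247.8]
eef_rot: [-0.004, 1.0, 0.0, 0.0]
wrist_force: [0.8, -0.2, -1.5]
width: 0.153
```

Call:
play_rows:
  moves:
    - {"linear":[0,0,0],"roll":0}
  force: 30

```text
clock: 8.43
position: [354.3, 383.7, 247.6]
eef_rot: [-0.004, 1.0, -0.0, -0.0]
wrist_force: [0.7, -0.5, -1.8]
width: 0.149
```

Run:
```python
from h import *
s=arm.read_camera("scene")[:,:,::-1]
crop(s,180,40,160,170,3.5,"pics/s4.png");st=arm.state();print(st['position'],st['torque'],st['width'])
```

```text
[354.27866184 383.72144206 247.60047152] [ 0.01841542  0.07747347 -0.02595809] 0.14490034609014993
```

View pics/s4.png

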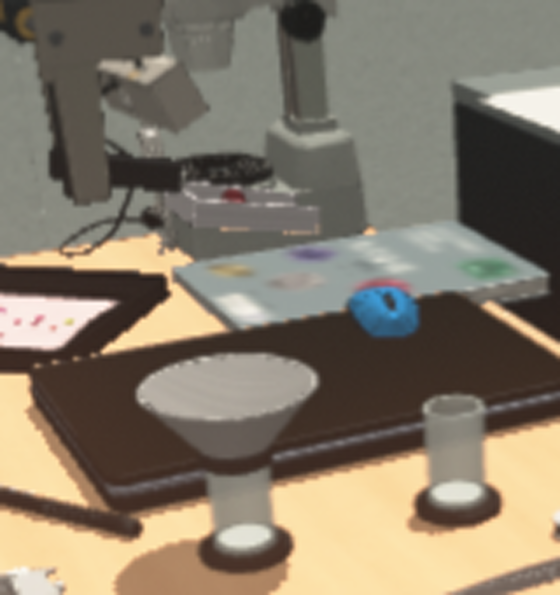

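```bash
cat >> h.py <<'E'
def shov(th,tcp,p,piv=(-98,24.6)):
    th=np.radians(th);dx=p[0]-piv[0];dz=p[2]-piv[1]
    return np.array([tcp[0]+dx*np.cos(th)+dz*np.sin(th),tcp[1]+p[1],tcp[2]+19-dx*np.sin(th)+dz*np.cos(th)])
E
python3 - <<'E'
from h import *
T=(354.3,383.6,247.6)
for th in (0,5,10,15,20,25):
    print(th,[((pix("scene",shov(th,T,p))-[180,40])*3.5).round() for p in ((40,-20,0),(-40,-28,0),(-40,-28,16),(-116,0,32))])
E
```

```text
0 [array([324., 178.]), array([198., 201.]), array([195., 173.]), array([ 44., 151.])]
5 [array([322., 199.]), array([196., 210.]), array([195., 182.]), array([ 45., 148.])]
10 [array([317., 219.]), array([192., 218.]), array([193., 191.]), array([ 46., 146.])]
15 [array([312., 238.]), array([187., 227.]), array([191., 200.]), array([ 48., 143.])]
20 [array([304., 257.]), array([182., 235.]), array([188., 208.]), array([ 49., 140.])]
25 [array([295., 275.]), array([176., 243.]), array([185., 216.]), array([ 51., 138.])]
```

Call:
play_rows:
  moves:
    - {"linear":[-0.001,0,0],"roll":0}
    - {"linear":[-0.002,0,-0.001],"roll":0}
    - {"linear":[-0.003,0,-0.001],"roll":0}
    - {"linear":[-0.004,0,-0.0015],"roll":0}
    - {"linear":[-0.005,0,-0.002],"roll":0}
    - {"linear":[-0.006,0,-0.003],"roll":0}
    - {"linear":[-0.005,0,-0.002],"roll":0}
    - {"linear":[-0.004,0,-0.0015],"roll":0}
    - {"linear":[-0.003,0,-0.001],"roll":0}
    - {"linear":[-0.002,0,-0.001],"roll":0}
    - {"linear":[-0.001,0,0],"roll":0}
    - {"linear":[0,0,0],"roll":0}

```text
clock: 9.48
position: [318.1, 384.0, 233.6]
eef_rot: [-0.005, 1.0, 0.0, 0.0]
wrist_force: [-0.1, 0.1, -1.2]
width: 0.151
```

Run:
```python
from h import *
s=arm.read_camera("scene")[:,:,::-1];t=arm.read_camera("top")[:,:,::-1]
a=cv2.resize(s[40:190,170:290],None,fx=3.3,fy=3.3,interpolation=2);b=cv2.resize(t[190:310,170:266],None,fx=4.125,fy=4.125,interpolation=2)
cv2.imwrite("pics/s5.png",np.hstack([a,b]));st=arm.state();print(st['position'],st['torque'])
T=st['position']
for th in (10,15,20): print(th,((pix("scene",shov(th,T,(40,-20,0)))-[170,40])*3.3).round())
```

```text
[318.37290636 384.03775268 233.76052298] [ 0.05552657  0.1065421  -0.02733813]
10 [280. 236.]
15 [275. 254.]
20 [268. 273.]
```

View pics/s5.png

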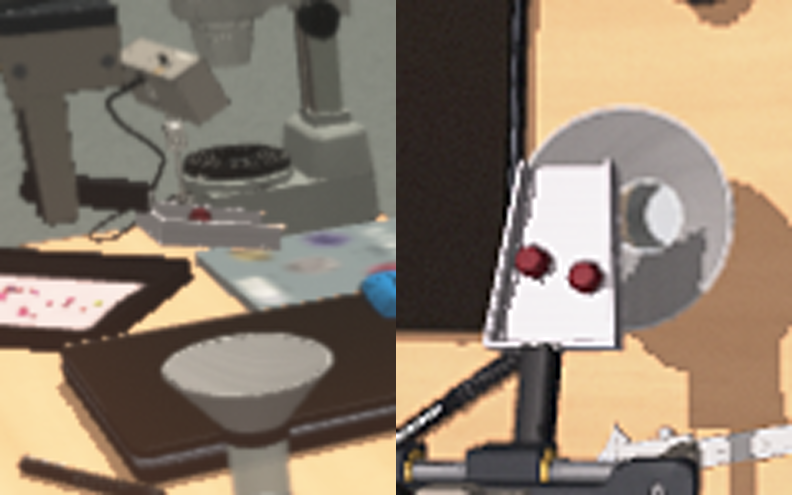

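Call:
play_rows:
  moves:
    - {"linear":[0,0,0],"roll":0}
  force: 5

```text
clock: 9.67
position: [318.5, 384.0, 233.8]
eef_rot: [-0.005, 1.0, 0.0, 0.0]
wrist_force: [-0.1, -0.5, -0.5]
width: 0.152
```

Call:
play_rows:
  moves:
    - {"linear":[0,0,0],"roll":0}
    - {"linear":[0,0,0],"roll":0}
  force: 30

```text
clock: 9.83
position: [318.3, 384.0, 233.6]
eef_rot: [-0.005, 1.0, 0.0, -0.0]
wrist_force: [-0.9, 0.7, -1.4]
width: 0.148
```

```bash
cat > look.py <<'E'
import sys
from h import *
s=arm.read_camera("scene")[:,:,::-1];t=arm.read_camera("top")[:,:,::-1]
a=cv2.resize(s[40:190,170:290],None,fx=3.3,fy=3.3,interpolation=2);b=cv2.resize(t[190:310,170:266],None,fx=4.125,fy=4.125,interpolation=2)
cv2.imwrite(sys.argv[1],np.hstack([a,b]));st=arm.state();print(st['clock'],st['position'],st['torque'],st['width'])
T=st['position']
for th in range(15,80,10): print(th,((pix("scene",shov(th,T,(40,-20,0)))-[170,40])*3.3).round(),shov(th,T,(40,0,0)).round())
E
python3 look.py pics/s6.png
```

```text
9.9333 [318.26861496 383.98291766 233.6043366 ] [0.02373626 0.07660017 0.05522046] 0.14282376236449365
15 [275. 255.] [445. 384. 193.]
25 [260. 290.] [433. 384. 172.]
35 [240. 322.] [417. 384. 153.]
45 [214. 351.] [398. 384. 138.]
55 [184. 375.] [377. 384. 125.]
65 [150. 394.] [354. 384. 117.]
75 [114. 408.] [330. 384. 113.]
```

View pics/s6.png

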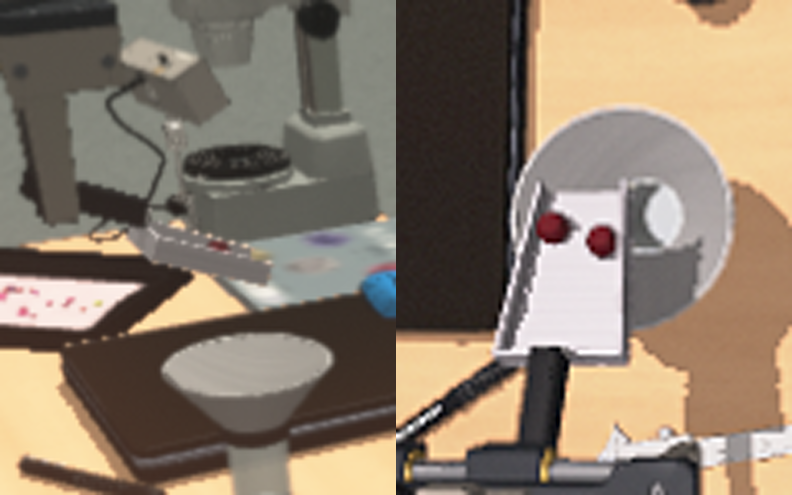

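Call:
play_rows:
  moves:
    - {"linear":[0,0,0],"roll":0}
  force: 5

```text
clock: 10.02
position: [318.3, 384.0, 233.7]
eef_rot: [-0.005, 1.0, 0.0, 0.0]
wrist_force: [0.4, -0.3, -0.9]
width: 0.157
```

Call:
play_rows:
  moves:
    - {"linear":[0,0,0],"roll":0}
    - {"linear":[0,0,0],"roll":0}
  force: 30

```text
clock: 10.18
position: [318.2, 384.0, 233.6]
eef_rot: [-0.005, 1.0, 0.0, 0.0]
wrist_force: [0.8, 0.1, -2.0]
width: 0.151
```

```bash
python3 look.py pics/s7.png
```

```text
10.2833 [318.23582464 384.01976299 233.65967688] [ 0.02977801  0.01454062 -0.00328552] 0.1542198203191958
15 [275. 255.] [445. 384. 193.]
25 [260. 290.] [433. 384. 172.]
35 [240. 322.] [417. 384. 153.]
45 [214. 350.] [398. 384. 138.]
55 [184. 375.] [377. 384. 126.]
65 [150. 394.] [354. 384. 117.]
75 [114. 408.] [330. 384. 113.]
```

View pics/s7.png

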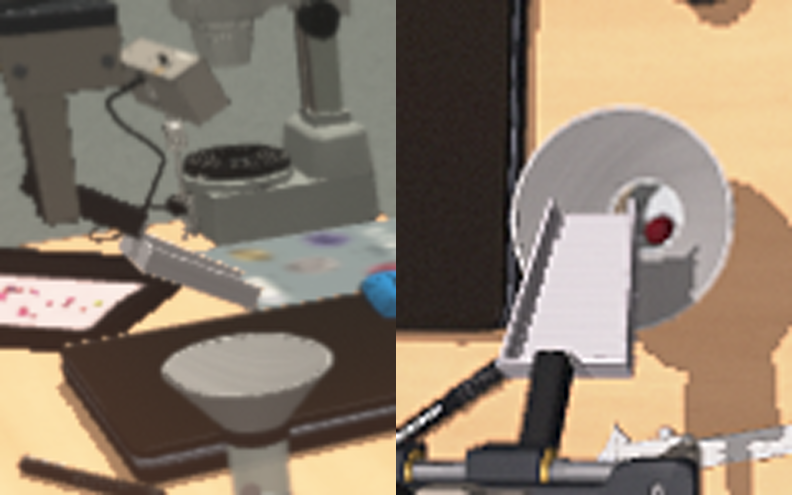

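Call:
play_rows:
  moves:
    - {"linear":[0,0,0],"roll":0}
    - {"linear":[0,0,0],"roll":0}
    - {"linear":[0,0,0],"roll":0}
    - {"linear":[0,0,0],"roll":0}

```text
clock: 10.62
position: [318.2, 384.0, 233.6]
eef_rot: [-0.005, 1.0, 0.0, 0.0]
wrist_force: [0.6, -0.5, -1.7]
width: 0.149
```

Run:
```python
from h import *
s=arm.read_camera("scene")[:,:,::-1];t=arm.read_camera("top")[:,:,::-1]
a=cv2.resize(s[130:210,200:300],None,fx=4,fy=4,interpolation=2);b=cv2.resize(t[200:280,190:270],None,fx=4,fy=4,interpolation=2)
cv2.imwrite("pics/s8.png",np.hstack([a,b]))
```

```text
(no output)
```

View pics/s8.png

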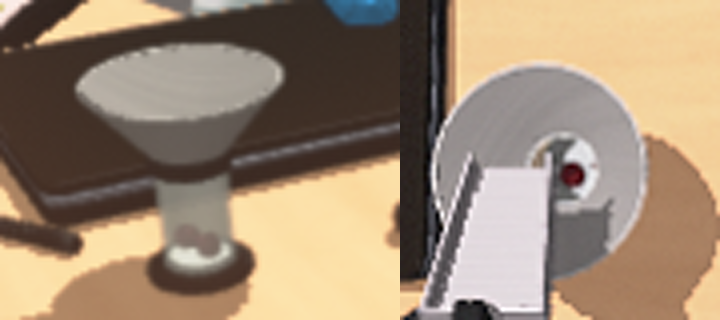

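Call:
play_rows:
  moves:
    - {"linear":[0,0,0.01],"roll":0}
    - {"linear":[0,0,0.01],"roll":0}
    - {"linear":[0.0025,-0.008,0],"roll":0}
    - {"linear":[0.005,-0.016,0],"roll":0}
    - {"linear":[0.0074,-0.024,0],"roll":0}
    - {"linear":[0.0092,-0.0298,0],"roll":0}
    - {"linear":[0.0092,-0.0298,0],"roll":0}
    - {"linear":[0.0092,-0.0298,0],"roll":0}
    - {"linear":[0.0092,-0.0298,0],"roll":0}
    - {"linear":[0.0092,-0.0298,0],"roll":0}
    - {"linear":[0.0092,-0.0298,0],"roll":0}
    - {"linear":[0.0092,-0.0298,0],"roll":0}
    - {"linear":[0.0092,-0.0298,0],"roll":0}
    - {"linear":[0.0092,-0.0298,0],"roll":0}
    - {"linear":[0.0092,-0.0298,0],"roll":0}
    - {"linear":[0.0074,-0.024,0],"roll":0}
    - {"linear":[0.005,-0.016,0],"roll":0}
    - {"linear":[0.0025,-0.008,0],"roll":0}
    - {"linear":[0,0,0],"roll":0}

```text
clock: 12.3
position: [440.3, -11.6, 254.0]
eef_rot: [-0.003, 1.0, -0.0, 0.0]
wrist_force: [-0.2, 0.4, -1.2]
width: 0.152
```

Call:
play_rows:
  moves:
    - {"linear":[0,0,-0.01],"roll":0}
    - {"linear":[0,0,-0.02],"roll":0}
    - {"linear":[0,0,-0.025],"roll":0}
    - {"linear":[0,0,-0.025],"roll":0}
    - {"linear":[0,0,-0.025],"roll":0}
    - {"linear":[0,0,-0.02],"roll":0}
    - {"linear":[0,0,-0.015],"roll":0}
    - {"linear":[0,0,-0.01],"roll":0}
    - {"linear":[0,0,0],"roll":0}

```text
clock: 13.05
position: [437.8, -8.4, 101.1]
eef_rot: [-0.005, 1.0, 0.001, -0.002]
wrist_force: [-0.9, 0.3, -1.2]
width: 0.153
```

Run:
```python
from h import *
s=arm.read_camera("scene")[:,:,::-1]
crop(s,270,170,150,130,5,"pics/s9.png");st=arm.state();T=st['position'];print(st['clock'],T,st['wrist_force'])
for th in range(30,50,5): print(th,[((pix("scene",shov(th,T,p))-[270,170])*5).round() for p in ((40,-20,0),(-40,-28,16))],shov(th,T,(40,0,0)).round())
```

```text
13.1 [438.96995131  -8.94845166 102.6975632 ] [ 0.77266403  0.68801376 -1.30136691]
30 [array([640., 459.]), array([501., 386.])] [546.  -9.  31.]
35 [array([618., 488.]), array([492., 399.])] [538.  -9.  22.]
40 [array([595., 516.]), array([482., 412.])] [529.  -9.  14.]
45 [array([571., 542.]), array([471., 424.])] [519.  -9.   7.]
```

View pics/s9.png

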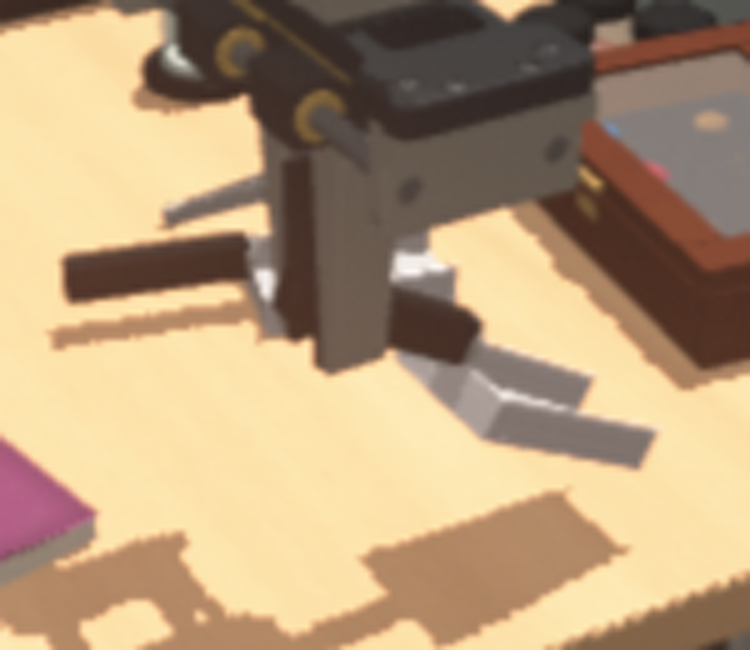

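Call:
play_rows:
  moves:
    - {"linear":[0,0,-0.008],"roll":0}
    - {"linear":[0,0,-0.008],"roll":0}
    - {"linear":[0,0,-0.006],"roll":0}
    - {"linear":[0,0,-0.003],"roll":0}
    - {"linear":[0,0,0],"roll":0}
    - {"linear":[0,0,0],"roll":0}

```text
clock: 13.6
position: [440.0, -10.0, 78.5]
eef_rot: [-0.005, 1.0, 0.0, -0.0]
wrist_force: [-0.1, -0.3, -1.1]
width: 0.151
```

Call:
play_rows:
  moves:
    - {"linear":[-0.003,0,-0.005],"roll":0}
    - {"linear":[-0.003,0,-0.005],"roll":0}
    - {"linear":[-0.003,0,-0.005],"roll":0}
    - {"linear":[-0.003,0,-0.005],"roll":0}
    - {"linear":[-0.003,0,-0.005],"roll":0}
    - {"linear":[-0.003,0,-0.005],"roll":0}
    - {"linear":[-0.003,0,-0.005],"roll":0}
    - {"linear":[0,0,0],"roll":0}
  force: 4

```text
clock: 14.27
position: [417.6, -9.7, 42.4]
eef_rot: [-0.005, 1.0, 0.0, -0.001]
wrist_force: [-0.6, -0.8, -0.0]
width: 0.157
```

```bash
cat > look2.py <<'E'
import sys
from h import *
s=arm.read_camera("scene")[:,:,::-1]
crop(s,270,170,150,130,5,sys.argv[1]);st=arm.state();T=st['position'];print(st['clock'],T,st['wrist_force'])
for th in range(0,40,5): print(th,[((pix("scene",shov(th,T,p))-[270,170])*5).round() for p in ((40,-20,0),(-40,-28,16))],shov(th,T,(40,0,0)).round())
E
python3 look2.py pics/s10.png
```

```text
14.3167 [418.08756485  -9.75541482  42.8682823 ] [-1.33090416 -0.48192098 -0.42663921]
0 [array([666., 438.]), array([477., 479.])] [556. -10.  37.]
5 [array([658., 468.]), array([474., 492.])] [553. -10.  25.]
10 [array([648., 500.]), array([471., 507.])] [550. -10.  14.]
15 [array([634., 531.]), array([466., 520.])] [545. -10.   2.]
20 [array([619., 561.]), array([459., 534.])] [539. -10.  -8.]
25 [array([602., 591.]), array([452., 548.])] [533. -10. -19.]
30 [array([584., 620.]), array([444., 561.])] [525. -10. -28.]
35 [array([562., 648.]), array([435., 574.])] [517. -10. -37.]
```

View pics/s10.png

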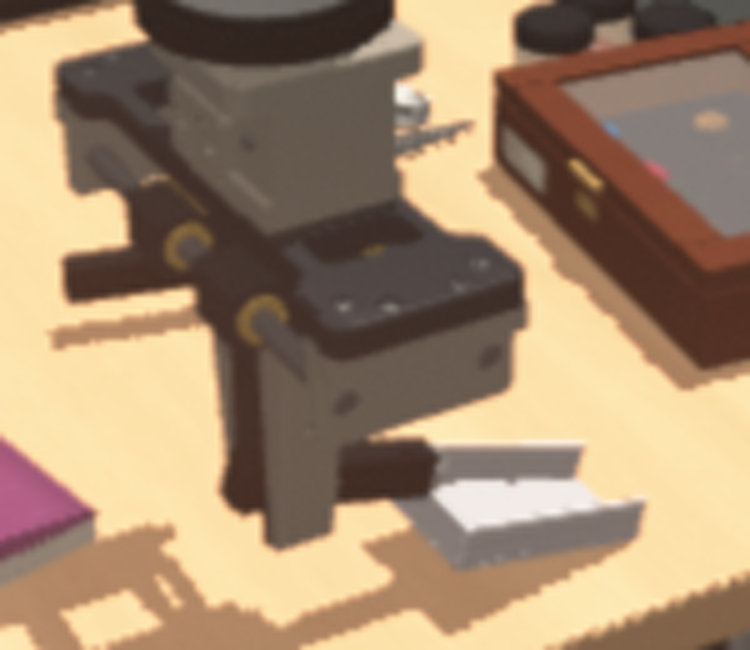

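Call:
play_rows:
  moves:
    - {"linear":[-0.002,0,-0.005],"roll":0}
    - {"linear":[-0.002,0,-0.005],"roll":0}
    - {"linear":[-0.002,0,-0.005],"roll":0}
    - {"linear":[-0.001,0,-0.005],"roll":0}
    - {"linear":[-0.001,0,-0.005],"roll":0}
    - {"linear":[-0.001,0,-0.005],"roll":0}
    - {"linear":[0,0,-0.004],"roll":0}
    - {"linear":[0,0,-0.002],"roll":0}
    - {"linear":[0,0,0],"roll":0}
    - {"linear":[0,0,0],"roll":0}
  force: 4

```text
clock: 15.15
position: [410.0, -10.0, 7.5]
eef_rot: [-0.005, 1.0, 0.0, -0.0]
wrist_force: [0.7, -0.1, -1.1]
width: 0.155
```

```bash
python3 look2.py pics/s11.png
```

```text
15.2 [410.14336262 -10.03539928   7.67926256] [-0.16933885  0.60088173 -0.01596967]
0 [array([642., 529.]), array([455., 576.])] [548. -10.   2.]
5 [array([634., 559.]), array([452., 588.])] [545. -10. -10.]
10 [array([624., 589.]), array([448., 602.])] [542. -10. -22.]
15 [array([612., 619.]), array([443., 616.])] [537. -10. -33.]
20 [array([597., 649.]), array([438., 629.])] [531. -10. -44.]
25 [array([580., 678.]), array([431., 642.])] [525. -10. -54.]
30 [array([562., 707.]), array([423., 655.])] [517. -10. -64.]
35 [array([541., 734.]), array([414., 668.])] [509. -10. -73.]
```

View pics/s11.png

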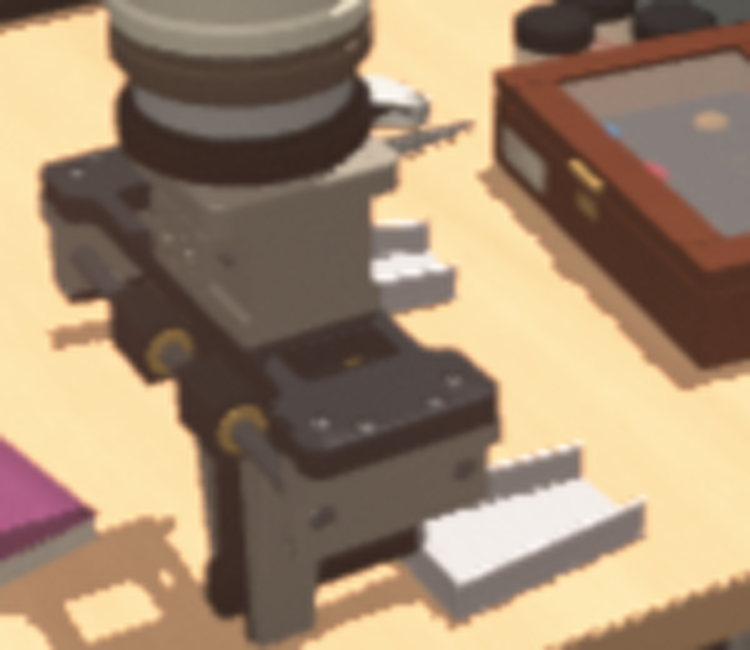

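Call:
play_rows:
  moves:
    - {"linear":[0,0,-0.001],"roll":0}
    - {"linear":[0,0,-0.001],"roll":0}
    - {"linear":[0,0,0],"roll":0}
    - {"linear":[0,0,0],"roll":0}
    - {"linear":[0,0,0],"roll":0}
  force: 3

```text
clock: 15.62
position: [410.2, -10.1, 5.7]
eef_rot: [-0.005, 1.0, -0.0, 0.0]
wrist_force: [-0.6, -0.3, 0.2]
width: 0.153
```

Call:
play_rows:
  moves:
    - {"linear":[0,0,0],"roll":0}
    - {"linear":[0,0,0],"roll":0}
    - {"linear":[0,0,0],"roll":0}
    - {"linear":[0,0,0],"roll":0}
    - {"linear":[0,0,0],"roll":0}
    - {"linear":[0,0,0],"roll":0}
    - {"linear":[0,0,0],"roll":0}
    - {"linear":[0,0,0],"roll":0}
    - {"linear":[0,0,0],"roll":0}
    - {"linear":[0,0,0],"roll":0}
    - {"linear":[0,0,0],"roll":0}
    - {"linear":[0,0,0],"roll":0}
  hand: 0.0919

```text
clock: 16.62
position: [410.0, -10.0, 5.6]
eef_rot: [-0.005, 1.0, -0.0, -0.0]
wrist_force: [0.7, -0.4, -0.4]
width: 0.992
```

Call:
play_rows:
  moves:
    - {"linear":[0,0,0.005],"roll":0}
    - {"linear":[0,0,0.015],"roll":0}
    - {"linear":[0,0,0.025],"roll":0}
    - {"linear":[0,0,0.03],"roll":0}
    - {"linear":[0,0,0.03],"roll":0}
    - {"linear":[0,0,0.03],"roll":0}
    - {"linear":[0,0,0.03],"roll":0}
    - {"linear":[0,0,0.03],"roll":0}
    - {"linear":[0,0,0.03],"roll":0}
    - {"linear":[0,0,0.02],"roll":0}
    - {"linear":[0,0,0.01],"roll":0}
    - {"linear":[0,0,0],"roll":0}
    - {"linear":[0,0,0],"roll":0}
    - {"linear":[0,0,0],"roll":0}

```text
clock: 17.78
position: [409.1, -9.7, 258.8]
eef_rot: [-0.005, 1.0, 0.001, -0.001]
wrist_force: [0.5, 0.3, -0.4]
width: 1.003
```

Run:
```python
from h import *
s=arm.read_camera("scene")[:,:,::-1];t=arm.read_camera("top")[:,:,::-1]
cv2.imwrite("pics/s12.png",s);cv2.imwrite("pics/t12.png",t)
cv2.imwrite("pics/c12.png",np.hstack([cv2.resize(s[140:210,210:290],None,fx=5,fy=5,interpolation=2),cv2.resize(s[240:310,300:380],None,fx=5,fy=5,interpolation=2)]))
print(arm.state()['clock'],arm.state()['position'],arm.state()['width'])
```

```text
17.8833 [409.05227432  -9.72190421 258.73886572] 0.999909754277736
```

View pics/s12.png

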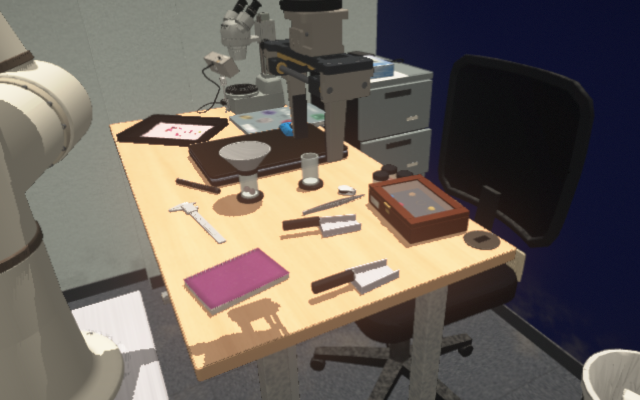

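View pics/t12.png

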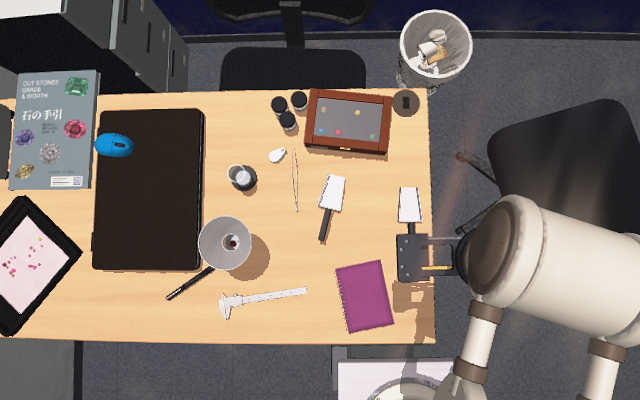

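View pics/c12.png

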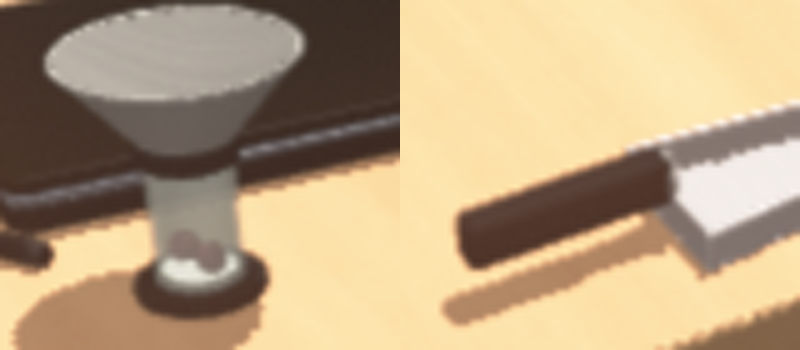

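Call:
play_rows:
  moves:
    - {"linear":[0,0,0],"roll":0}
    - {"linear":[0,0,0],"roll":0}
    - {"linear":[0,0,0],"roll":0}
    - {"linear":[0,0,0],"roll":0}
    - {"linear":[0,0,0],"roll":0}
    - {"linear":[0,0,0],"roll":0}

```text
clock: 18.38
position: [410.0, -10.0, 260.6]
eef_rot: [-0.005, 1.0, -0.0, 0.0]
wrist_force: [0.2, -0.1, 0.3]
width: 1.001
```

Run:
```python
from h import *
st=arm.state();print(st['clock'],st['position'],st['joint_pos'],st['joint_velocities'],st['joint_torque'])
```

```text
18.3833 [409.99487566 -10.0137819  260.59538295] [-3.21101050e-01 -3.23927772e-01  1.95900660e+00 -8.87975720e-06
  1.50648885e+00 -1.90130610e+00] [-0.00059334 -0.00121739 -0.00020817 -0.00244771  0.00056737  0.00011926] [-1.92262894e-03 -2.02819651e+01 -3.30321836e+01 -3.88501806e-02
  6.74562505e-02  1.66632583e-05]
```

The arm has settled on its target, and joint 1 carries about 0 torque, so it isn't touching anything. I'm handing in.

```bash
python3 -c "
from rig import arm
print(arm.close_job())"
```

```text
the job is handed in; nothing more can be done
None
```

Both stones are in the funnel jar's tube, and the shovel is back flat on the desk, within a few mm of where it started. I handed the job in at about 18.4 s of the 64 s allowed.

- **How I poured:** I gripped the shovel near the end of its handle at 40 N, lifted it level and carried it to the funnel. The moves cannot tilt the tool, so I briefly dropped the grip to 5 N three times. Each time the pan drooped by roughly 12° under its own weight, and the stones slid out by about 35°.
- **How I put it down:** I carried the shovel back and rested its lip on the desk. With a 4 N grip I then lowered the handle along an arc until the shovel lay flat, released it and lifted clear.
- **Last checks:** The scene picture shows both stones on the tube floor, the jar upright, and the shovel flat and empty. The gripper was open about 260 mm above the desk. The arm stood on its target with about 0.3 N at the wrist and almost no torque on joint 1, so nothing was touching it.
- **What disagreed:** The two cameras put the funnel and the shovel about 5–7 mm apart in y, so I used values in between. In the top view the elbow overlaps the chair at the right, but I found no sign of contact.

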